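# Isolate the battery test stand and offer up the new positive clamp

## Robot

A 7-joint arm with a two-finger parallel gripper is mounted at the origin on the work surface. World frame = base frame: x ahead of the robot, y to its left, z up, the work surface at z = 0. Lengths are in m, angles in rad, forces in N, time in s.
With the tool pointing down it reaches from about 0.35 to 0.9 m from the base axis. Payload 8.1 kg.
Tool frame: the origin (TCP) lies midway between the tips of the shut fingers; the grasp point (between the pads) lies r.tcp_to_grasp behind it (r.tcp_to_grasp is the distance from the TCP to the grasp point, in m); z points along the fingers, y is the line along which they close (so a half turn about z gives the same grasp; the last joint's range is limited). The gripper opens to 85 mm and grips with 20 to 120 N. Pads are 22 mm wide; open, the fingers measure 114 mm over their backs; the gripper's body (76 mm by 85 mm) begins 54 mm behind the grasp point. The pads swing forward as they close: fully open they stand 13 mm farther back than shut.
Start: joints at [1.201, 0.434, 0.025, 1.573, -0.012, 1.134, -0.075], TCP at [0.165, -0.603, 0.206] pointing down, gripper open.
Joint ranges: [-2.62, 2.62], [-0.44, 2.09], [-1.27, 1.32], [0.08, 2.57], [-1.32, 4.46], [0.12, 2], [-2.74, 2.74]. Speed limits (rad/s): [2.22, 2.22, 3.01, 3.01, 3.14, 3.14, 3.14].

## Interface

Orientations are given as a rotation vector (axis times angle).
In Python, from cell import r, command_gripper, solver, status, imaging, ticket gives the robot as it stands. Calls block until the motion is done:
- r.goto(position, orientation): joint-space move of the TCP to a pose.
- r.line_to(position, speed=0.15, orientation=None): straight line of the TCP; orientation=None keeps the orientation; speed is the mean speed in m/s.
- r.move_j(angles): joint-space move.
- command_gripper(opening): finger opening in m; the grip force is fixed at half the most; returns when the fingers have stopped.
- r.pause(seconds).
- solver.solve_ik(position, orientation): joint angles nearest the present ones, or None.
- status.state(): the state.
- imaging.capture(name): name is "scene" or "top" or "wrist"; returns a dict with "pixels" (400x640x3 uint8, blue, green, red), "mtx" (3x3 intrinsics, pixels), "rvec" (rotation vector, rad) and "tvec" (3), from world to camera coordinates, as OpenCV has them. Camera axes: x right, y down, z forward; pixel columns grow to the right and rows downward; lengths in m; the calibration is good to about 2 mm. The wrist camera is an equidistant fisheye: a pixel r from the principal point sees the ray r / f radians off the axis. A picture is of the moment at which its call begins. There is no depth.
A pose or a line that the arm cannot do raises r.MotionError and nothing moves.
- ticket.close_job(): hands the job in; it is judged then, once.
Trained networks look in a picture, given as the dict that the camera call returned (one of the last four; its "shot" number tells which), for a name from the list of things; names that differ only in an ending like _2 or _b are one class to them, and where a whole thing is asked for, a point or a joint stands for the part that bears it (a point fixed in the world has none). Each returns a list of dicts, best first, with "conf" (0 to 1); they miss things now and then, are a little off and sometimes report something else, mostly with a low value. They report only what shows in the picture. A call takes as long as a camera call. They do not tell look-alikes from the thing itself.
- imaging.outline_of(target, picture): "region" (400x640 bool, what is visible of it) and "uv" ([column, row] in pixels, amid what is visible of it).
The state is a dict: "time_s": time; "q": joint angles; "joint_velocities": joint speeds; "effort": joint torques, N m; "tcp_pos": TCP position; "tool_rot": TCP orientation; "ft_force": force on the tool from outside, world axes, zero at the start; "moment": the same for the moment, N m; "gripper_width": finger opening in m; "grasp_force": force on a finger pad.
Only numpy, scipy, OpenCV 4.12 (cv2) and the standard library are available. Lean on these libraries where they do the work, as an engineer would, in place of code of your own. Each camera call takes 0.05 s, during which the arm holds its last target. There are 200 camera calls.

## Task

First throw the battery stand's isolator lever into its middle, red-marked OFF notch and leave it sitting there. Then pick up the loose brass clamp terminal, carry it well clear of the brush rack and the stand, without letting it touch either, and offer it up to the bare positive (red-collared) post: bore centred over the post, clamp level, lug pointing out over the copper bar so that the two bolt holes line up, with about a centimetre of air between post and clamp. Finish still holding it there, steady and touching nothing, and leave the brushes, the green post protector and the socket where they are.

Things in the scene. Friction and masses are not known exactly. Their poses are not given: they have to be found in the camera images.
- stand: Battery test stand, fixed to the bench: blue tray 200 (x) x 400 mm (y) with a black car battery, 127 x 187 mm, grey lid 210 mm above the bench. Origin on the bench under the battery's centre; x away from the robot at yaw 0, z up. Positive post at (-40, 70) mm, negative at (-40, -70). Isolator switch at the -y end, 180 mm from the origin; copper bar on a red insulator at the +y end.
- hold_down (a point): Middle of the dark steel hold-down bar that crosses the lid along the stand's x, its upper edge 224 mm above the bench. Two J-bolts with wing nuts stand 75 mm either side along x, tops 244 mm up.
- neg_post (a point): Top centre of the negative post (black collar), 231 mm above the bench. It already wears a brass clamp just like the loose one (top 231 mm), bolted by its lug to a copper link that leads to the isolator. Leave alone.
- post_top (a point): Centre of the flat top of the bare lead positive post, 231 mm above the bench. The post is 18 mm tall, 20 mm thick at its base and 18 mm at the top. Axes as the stand's.
- bar_hole (a point): Centre of the 10 mm hole in the copper bar's flag (25 mm wide, 5 mm thick), on its upper face, 213 mm above the bench and 49 mm from the post axis in the stand's +y direction. The clamp's lug will be bolted here.
- isolator (a joint): Lever angle (rad) in the stand's x-z plane. 0: upright, in the red-marked OFF notch. Negative: leaning to the stand's -x (to the robot); it starts at or near the yellow-marked notch and stop at -0.62. Green-marked notch and stop at +0.62. A sprung detent holds it: push it over a hump at -0.3 (about 3 N at the knob), it then drops to 0 by itself; an equal hump at +0.3 follows.
- isolator_hinge (a point): The lever's hinge axis, which runs along the stand's y, 165 mm above the bench. Beside the lever stand two steel notched quadrants of 52 mm radius about this point, 27 mm apart overall.
- isolator_knob (a point): Centre of the black ball knob (28 mm diameter) on the lever's end, 100 mm from the hinge; the rod below is 10 mm thick. The highest point of the stand when the lever is upright (knob top at 279 mm).
- clamp: Loose brass clamp terminal, about 180 g, lying flat, right way up. Origin at the flat underside on the axis of the 20 mm bore; z up, x to the lug. Eye 32 mm across, 18 mm high; ears with a pinch bolt (27 mm across y) to x -31; flat-sided neck x 13 to 35 mm, 22 mm wide (y), 16 mm high, good to grip; then a lug 22 mm wide, 5 mm thick, to x 63 mm.
- lug_hole (a point): Centre of the 10 mm bolt hole in the clamp's lug, at the underside, at x +49 mm of the clamp.
- rack: Dark wooden brush rack fixed to the bench between the clamp and the stand: block 240 mm (x) by 64 mm (y), 60 mm high, with four round upright slots in a row along x at -84, -28, 28 and 84 mm. Origin at the centre of its underside.
- brush_a: Terminal brush with yellow handle (30 mm diameter, 124 mm long) standing loose in the first slot of the rack (x -84 mm), its wire tip 139 mm above the bench. Origin at its lower end. Leave alone.
- brush_b: The same with blue handle, in the third slot (x +28 mm). Leave alone.
- protector: Green plastic post protector cap, 34 mm across, 24 mm high, on the bench near the robot. Origin at the centre of its underside. Leave alone.
- socket: Steel socket, 22 mm across, 30 mm high, standing on the bench beyond the clamp. Origin at the centre of its underside. Leave alone.
Not all that is in view belongs to the job. Of the things shaped like the clamp, the brass one is meant.

How it is judged:
By the outcome, as a careful person would: the job done as asked, in the order asked, and still so for the second after the job is handed in, while the arm keeps its last pose, push and grip.
It also fails if it takes over 58 s, if anything falls off the work surface, if the arm or the gripper's body presses on something with over 40 N, if the wrist force passes 120 N, or if a joint passes its speed limit or range.

## Working session

There is one attempt and no reset: what is moved stays moved. The work goes in short steps, each a Python script; the robot and the scene stay as the last script left them, time stands still between calls to the robot, and variables do not carry over. Pictures are saved under pics/ and viewed, at most 10 in all, crops included, and the job is handed in when it is done.

```bash
ls; mkdir -p pics
python3 - <<'E'
from cell import r, command_gripper, solver, status, imaging, ticket
import cv2,numpy as np,pickle
P={}
for n in ["scene","top","wrist"]:
    p=imaging.capture(n);P[n]=p
    print(n,p["mtx"].round(1).tolist(),p["rvec"].round(3).ravel(),p["tvec"].round(3).ravel())
    cv2.imwrite(f"pics/{n}0.png",p["pixels"])
    for t in ["stand","isolator_knob","isolator","clamp","rack","brush_a","protector","socket","post_top","bar_hole","neg_post","hold_down","lug_hole","isolator_hinge"]:
        try:
            for d in imaging.outline_of(t,p)[:4]:
                ys,xs=np.nonzero(d["region"])
                print(n,t,round(d["conf"],2),np.round(d["uv"],1),len(xs),(xs.min(),xs.max(),ys.min(),ys.max()) if len(xs) else "")
        except Exception as e: print(n,t,e)
s=status.state();print(s["time_s"],s["tcp_pos"],s["tool_rot"],s["ft_force"],r.tcp_to_grasp)
a=np.vstack([P["scene"]["pixels"]])
E
```

```text
pics
scene [[496.6, 0.0, 318.8], [0.0, 496.6, 197.4], [0.0, 0.0, 1.0]] [ 1.949  1.408 -0.625] [ 0.002 -0.25   1.748]
scene stand 0.56 [413.5 219.5] 13910 (np.int64(334), np.int64(495), np.int64(147), np.int64(283))
scene isolator_knob 0.47 [361.5 169.1] 209 (np.int64(353), np.int64(370), np.int64(161), np.int64(204))
scene isolator 0.56 [360.1 170.5] 219 (np.int64(353), np.int64(366), np.int64(161), np.int64(192))
scene clamp 0.72 [231.1 257.3] 330 (np.int64(215), np.int64(250), np.int64(253), np.int64(266))
scene clamp 0.7 [181.3 272.7] 393 (np.int64(165), np.int64(200), np.int64(263), np.int64(282))
scene clamp 0.64 [206.  236.2] 329 (np.int64(190), np.int64(222), np.int64(230), np.int64(246))
scene rack 0.6 [292.6 229.9] 1639 (np.int64(267), np.int64(314), np.int64(188), np.int64(264))
scene brush_a 0.86 [293. 217.] 254 (np.int64(287), np.int64(298), np.int64(199), np.int64(227))
scene brush_a 0.77 [278.2 185. ] 228 (np.int64(275), np.int64(285), np.int64(173), np.int64(199))
scene brush_a 0.25 [414.2 218.3] 13776 (np.int64(334), np.int64(495), np.int64(148), np.int64(284))
scene 
[... 2520 characters left out ...]
(155), np.int64(315), np.int64(127), np.int64(221))
top hold_down 0.82 [237.5 181.1] 10976 (np.int64(155), np.int64(315), np.int64(127), np.int64(222))
top lug_hole 0.69 [457.6 231.7] 286 (np.int64(443), np.int64(472), np.int64(219), np.int64(243))
top lug_hole 0.49 [410.1 226.3] 271 (np.int64(394), np.int64(427), np.int64(221), np.int64(233))
top isolator_hinge 0.79 [237.6 177.5] 10834 (np.int64(155), np.int64(314), np.int64(128), np.int64(221))
wrist [[309.7, 0.0, 321.3], [0.0, 309.7, 193.7], [0.0, 0.0, 1.0]] [-2.31   1.761  0.253] [-0.625 -0.038  0.378]
2.25 [ 0.16475889 -0.60289519  0.20643574] [ 3.11365604e+00  4.17697350e-01 -1.43757095e-05] [-0.93603139  0.28685352  0.12173776] 0.0187
```

View pics/scene0.png

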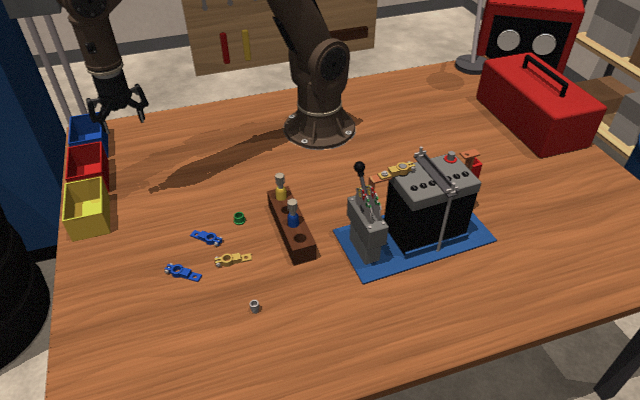

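View pics/top0.png

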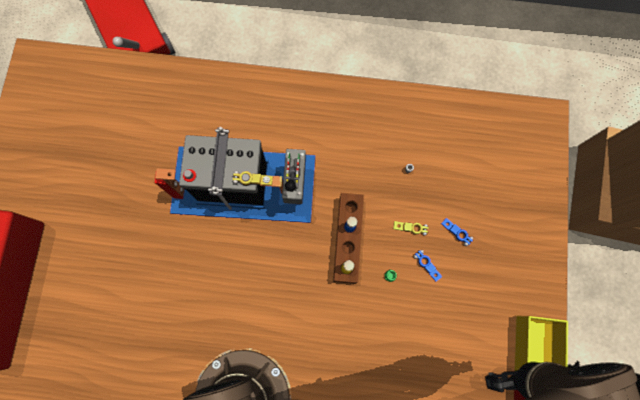

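The scene view shows the brass clamp at about (233,259), and the top view has it at (411,228) with its lug towards the stand. The two look-alikes are blue. The stand is at (415,217) in scene and (237,178) in top. I'll get a coarse pose from these, then fly the wrist camera over the stand.

```bash
cat > h.py <<'E'
import cv2,numpy as np
from scipy.optimize import least_squares
from scipy.spatial.transform import Rotation as R
def cam(p): 
    return cv2.Rodrigues(np.array(p["rvec"],float))[0],np.array(p["tvec"],float).ravel(),np.array(p["mtx"])
def proj(p,X,fish=False):
    Rm,t,K=cam(p);c=np.atleast_2d(X)@Rm.T+t
    if fish:
        n=np.hypot(c[:,0],c[:,1])+1e-12;th=np.arctan2(n,c[:,2]);u=c[:,:2]/n[:,None]*th[:,None]
    else: u=c[:,:2]/c[:,2:]
    return u*[K[0,0],K[1,1]]+K[:2,2]
def onplane(p,uv,z,fish=False):
    Rm,t,K=cam(p);a=(np.array(uv)-K[:2,2])/[K[0,0],K[1,1]]
    if fish:
        th=np.hypot(*a);d=np.r_[a/th*np.sin(th),np.cos(th)]
    else: d=np.r_[a,1]
    o=-Rm.T@t;d=Rm.T@d;return o+d*(z-o[2])/d[2]
def tri(obs):  # (p,uv,fish)
    f=lambda X:np.concatenate([(proj(p,X,k)[0]-uv) for p,uv,k in obs])
    s=least_squares(f,onplane(*obs[0][:2],.1,obs[0][2]));return s.x,np.abs(s.fun).max()
def pose2(s,X):  # s=(x,y,yaw)
    return (R.from_euler('z',s[2]).apply(np.atleast_2d(X)))+[s[0],s[1],0]
def fit(obs,s0): # (p,uv,X,fish)
    f=lambda s:np.concatenate([proj(p,pose2(s,X),k)[0]-uv for p,uv,X,k in obs])
    s=least_squares(f,s0,loss='soft_l1',f_scale=2);return s.x,f(s.x).reshape(-1,2).round(1)
def down(yaw): # tool y axis direction angle = yaw+90
    return (R.from_euler('z',yaw)*R.from_euler('x',np.pi)).as_rotvec()
E
python3 - <<'E'
from h import *
from cell import *
t=imaging.capture("top");s=imaging.capture("scene");w=imaging.capture("wrist")
# coarse: red post
X,e=tri([(t,(189,174),0),(s,(452,156),0)]);print("post",X,e)
X,e=tri([(t,(291,185),0),(s,(359,167),0)]);print("knob",X,e)
X,e=tri([(t,(411,228),0),(s,(233,259),0)]);print("clamp",X,e)
P=(-.04,.07,.231)
o=[(t,(189,174),P,0),(s,(452,156),P,0)]
for q,pts in ((t,[((171,213),(-.1,.2,0)),((313,221),(-.1,-.2,0)),((315,156),(.1,-.2,0))]),(s,[((335,234),(-.1,-.2,0)),((364,281),(.1,-.2,0)),((495,238),(.1,.2,0))])):
    for uv,X in pts:o.append((q,uv,np.array(X),0))
x,e=fit(o,[.6,.15,0]);print(x,e.tolist())
Rm,tt,K=cam(w);st=status.state();c=-Rm.T@tt;T=R.from_rotvec(st["tool_rot"])
print("cam in tool",T.inv().apply(c-st["tcp_pos"]),T.inv().apply(Rm[2]),"tool",T.as_matrix().round(3).tolist())
for n,X in dict(ry=(-.084,0,.139),).items():pass
print("rack", onplane(t,(340,194),.06),onplane(t,(362,195),.06),onplane(t,(355,283),.06),onplane(t,(333,281),.06), "prot",onplane(t,(390,276),.02),"sock",onplane(t,(409,168),.03))
q=status.state()["q"];print(R.from_rotvec(down(x[2])).as_matrix().round(2).tolist(),solver.solve_ik([x[0]-.1,x[1]-.05,.42],down(x[2])))
E
```

```text
post [0.53391912 0.18050056 0.21768164] 0.6104850093146297
knob [ 0.52900945 -0.0722329   0.24388412] 0.15307700447363004
clamp [ 0.50604023 -0.40576995  0.00228346] 0.4174392081863516
[0.5777641  0.08500958 0.06125461] [[9.6, -0.3], [-9.7, -1.9], [-1.6, 0.7], [-3.2, 0.7], [-1.1, -1.5], [-1.8, -3.6], [0.3, 3.3], [2.7, 1.9]]
cam in tool [ 0.07095084  0.00033843 -0.16692819] [-2.80919656e-01  2.91387354e-04  9.59731245e-01] tool [[0.965, 0.264, -0.0], [0.264, -0.965, -0.0], [-0.0, 0.0, -1.0]]
rack [ 0.56600723 -0.19537115  0.06      ] [ 0.57040396 -0.25566469  0.06      ] [ 0.33047772 -0.26060577  0.06      ] [ 0.32879473 -0.2023344   0.06      ] prot [ 0.36314462 -0.35682563  0.02      ] sock [ 0.67239517 -0.38305682  0.03      ]
[[1.0, 0.06, 0.0], [0.06, -1.0, -0.0], [-0.0, 0.0, -1.0]] [ 0.50139342  0.16916046 -0.81028297  1.47477735  0.12230169  1.5497865
 -1.81383187]
```

Run:
```python
from h import *
from cell import *
import pickle
for off in (np.pi/2,-np.pi/2):
    for n,p,yw in (("viewA",[.5,0,.45],.06),("knob",[.53,-.08,.25],.06),("clamp",[.5,-.4,.02],0),("place",[.53,.18,.25],.06)):
        print(off,n,np.round(solver.solve_ik(p,down(yw+off)),2))
# choose nearer rotation from the start
off=-np.pi/2 
qs=[solver.solve_ik([.5,0,.45],down(.06+o)) for o in (np.pi/2,-np.pi/2)]
d=[np.abs(q-status.state()["q"]).max() if q is not None else 99 for q in qs];i=int(np.argmin(d));print(i,d)
off=(np.pi/2,-np.pi/2)[i]
sg=np.sin(off) # camera on this y side
r.goto([.52,.08-.08*sg,.45],down(.06+off));print(status.state()["time_s"])
w1=imaging.capture("wrist")
r.line_to([.58,.04-.08*sg,.45],speed=.2);w2=imaging.capture("wrist")
pickle.dump((w1,w2),open("w.pkl","wb"));print(status.state()["time_s"])
cv2.imwrite("pics/w1.png",w1["pixels"]);cv2.imwrite("pics/w2.png",w2["pixels"])
for p in (w1,w2):
    for t in ("isolator_knob","clamp"):
        for d in imaging.outline_of(t,p)[:4]:print(t,round(d["conf"],2),d["uv"],d["region"].sum())
```

```text
1.5707963267948966 viewA [ 0.55  0.22 -0.84  1.36  0.16  1.63 -0.2 ]
1.5707963267948966 knob [ 0.55  0.33 -0.65  1.69  0.21  1.2  -0.1 ]
1.5707963267948966 clamp [ 0.78  0.67 -0.29  1.69  0.25  0.81  0.38]
1.5707963267948966 place [ 0.33  0.52 -1.13  1.61  0.49  1.32 -0.81]Traceback (most recent call last):
  File "<stdin>", line 6, in <module>
    return _wrapfunc(a, 'round', decimals=decimals, out=out)
    return _wrapit(obj, method, *args, **kwds)
    result = getattr(arr, method)(*args, **kwds)
TypeError: unsupported operand type(s) for *: 'NoneType' and 'float'
```

Run:
```python
from h import *
from cell import *
import pickle
off=np.pi/2
r.goto([.50,.08,.44],down(.06+off));print(status.state()["time_s"])
w1=imaging.capture("wrist")
r.line_to([.56,.16,.44],speed=.2);w2=imaging.capture("wrist")
pickle.dump((w1,w2),open("w.pkl","wb"));print(status.state()["time_s"])
cv2.imwrite("pics/w1.png",w1["pixels"]);cv2.imwrite("pics/w2.png",w2["pixels"])
for p in (w1,w2):
    for t in ("isolator_knob","clamp"):
        for d in imaging.outline_of(t,p)[:4]:print(t,round(d["conf"],2),d["uv"],d["region"].sum())
```

```text
5.2
5.95
isolator_knob 0.85 [342.3, 268.7] 566
isolator_knob 0.3 [312.9, 324.4] 100
clamp 0.47 [256.0, 318.1] 169
isolator_knob 0.66 [294.2, 312.9] 455
```

View pics/w1.png

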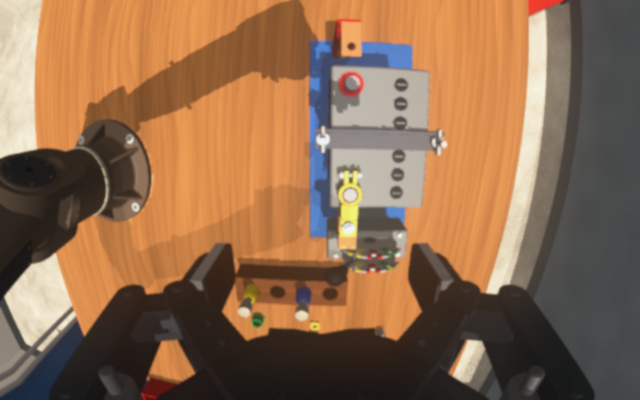

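View pics/w2.png

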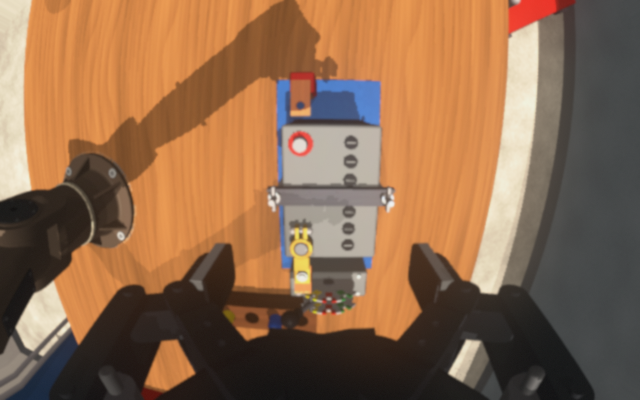

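w1 shows the positive post at (351,83), the bar hole at (351,47), the negative post at (349,195), wing nuts at (323,139) and (438,142), and the knob near (338,276). In w2 the post is at (300,145), the hole at (300,105), the negative post at (301,249), and the wing nuts at (274,198) and (389,200).

Run:
```python
from h import *
import pickle
w1,w2=pickle.load(open("w.pkl","rb"))
M=dict(post=(-.04,.07,.231),bar=(-.04,.119,.213),neg=(-.04,-.07,.231),n1=(-.075,0,.24),n2=(.075,0,.24))
U1=dict(post=(351,83),bar=(351,47),neg=(349,195),n1=(323,139),n2=(438,142))
U2=dict(post=(300,145),bar=(300,105),neg=(301,249),n1=(274,198),n2=(389,200))
# refine post (bright grey inside the red ring) and bar hole (dark in copper)
for w,U in ((w1,U1),(w2,U2)):
    hsv=cv2.cvtColor(w["pixels"],cv2.COLOR_BGR2HSV).astype(int)
    u,v=U["post"];Y,X=np.mgrid[v-18:v+19,u-18:u+19];h=hsv[v-18:v+19,u-18:u+19]
    red=((h[...,0]<8)|(h[...,0]>172))&(h[...,1]>150)&(h[...,2]>90)
    hull=cv2.convexHull(np.c_[X[red],Y[red]].astype(np.int32));(c,ax,_)=cv2.fitEllipse(hull);print("red ring",c,ax)
    wh=(h[...,1]<70)&(h[...,2]>170);print("white",X[wh].mean(),Y[wh].mean(),wh.sum(),X[wh].min(),X[wh].max(),Y[wh].min(),Y[wh].max())
    u,v=U["bar"];g=w["pixels"][v-7:v+8,u-7:u+8].max(2);Y,X=np.mgrid[v-7:v+8,u-7:u+8]
    dk=g<g.max()*.6;print("hole",X[dk].mean(),Y[dk].mean(),dk.sum())
for k in M:
    x,e=tri([(w1,U1[k],1),(w2,U2[k],1)]);print(k,x.round(4),round(e,1))
x,e=tri([(w1,(338,276),1),(w2,(290,319),1)]);print("knob",x,e)
o=[(w,U[k],np.array(M[k]),1) for w,U in((w1,U1),(w2,U2)) for k in M]
s,e=fit(o,[.58,.1,.06]);print(s,e.tolist())
for w in(w1,w2):print([proj(w,pose2(s,X),1)[0].round(1) for X in M.values()],[proj(w,pose2(s,[.1*np.sin(a),-.18,.165+.1*np.cos(a)]),1)[0].round(1) for a in(-.62,-.5)])
a=cv2.resize(w1["pixels"][20:300,290:460],None,fx=2.1,fy=2.1,interpolation=cv2.INTER_CUBIC);b=cv2.resize(w2["pixels"][60:340,240:410],None,fx=2.1,fy=2.1,interpolation=cv2.INTER_CUBIC)
cv2.imwrite("pics/c.png",np.hstack([a,b]));print(a.shape)
```

```text
red ring (350.5386657714844, 83.50487518310547) (22.88805389404297, 23.300048828125)
white 356.30470347648264 79.66462167689161 489 333 369 67 101
hole 350.6896551724138 45.89655172413793 29
red ring (300.0429382324219, 143.12985229492188) (22.708316802978516, 22.879623413085938)
white 300.9129488574537 145.84983677910773 919 283 318 127 163
hole 299.8135593220339 104.96610169491525 59
post [0.5308 0.1799 0.2212] 0.5
bar [0.5283 0.2292 0.2069] 0.3
neg [0.5385 0.0382 0.2243] 0.3
n1 [0.5003 0.1081 0.2214] 0.1
n2 [0.6504 0.1161 0.2239] 0.7
knob [ 0.52921337 -0.06173087  0.2577115 ] 0.7650418837328061
[0.57439484 0.11358534 0.05704078] [[1.0, -1.2], [-0.3, -1.9], [0.9, -0.7], [-0.5, 0.7], [4.6, 0.8], [-1.3, -0.4], [-0.5, -0.5], [-0.5, -0.2], [-2.8, 3.4], [1.2, 1.8]]
[array([352. ,  81.8]), array([350.7,  45.1]), array([349.9, 194.3]), array([322.5, 139.7]), array([442.6, 142.8])] [array([334.6, 275.7]), array([342.4, 278.1])]
[array([298.7, 144.6]), array([299.5, 104.5]), array([300.5, 248.8]), array([271.2, 201.4]), array([390.2, 201.8])] [array([289.6, 318.8]), array([296.1, 321.7])]
(588, 357, 3)
```

View pics/c.png

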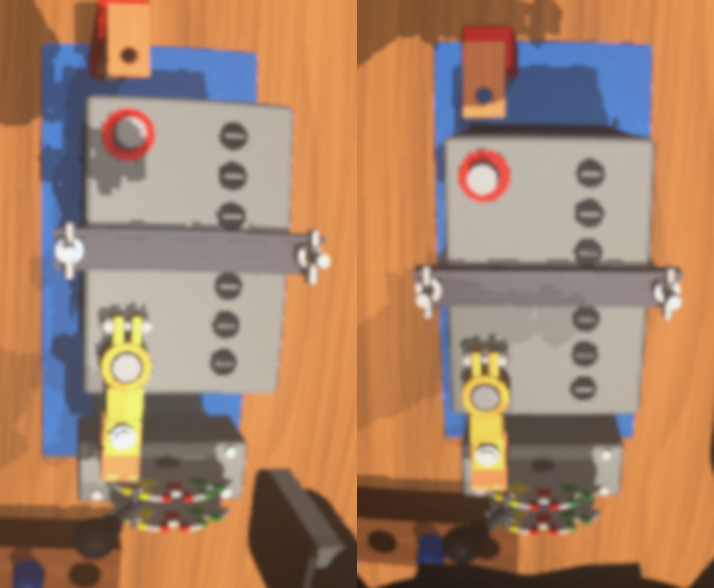

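Run:
```python
from h import *
from cell import *
import pickle
w1,w2=pickle.load(open("w.pkl","rb"))
M=dict(post=(-.04,.07,.231),bar=(-.04,.119,.213),neg=(-.04,-.07,.231),knob=(-.058,-.18,.2464))
U1=dict(post=(352.4,82.4),bar=(351.2,46),neg=(350,195),knob=(336.2,275))
U2=dict(post=(299.5,145),bar=(300.2,105),neg=(301,249.3),knob=(291.4,320))
o=[(w,U[k],np.array(M[k]),1) for w,U in((w1,U1),(w2,U2)) for k in M]
s,e=fit(o,[.58,.1,.06]);print(s,e.tolist());np.save("s.npy",s)
print(pose2(s,list(M.values())).round(4))
q=down(s[2]+np.pi/2)
K=lambda x,z:pose2(s,[x,-.18,z])[0]
r.goto(K(-.058,.36),q)
r.line_to(K(-.058,.230),speed=.15)
a=status.state();print(a["ft_force"],a["time_s"])
command_gripper(.044)
r.line_to(K(-.028,.243),speed=.1);print(status.state()["ft_force"])
r.line_to(K(0.002,.248),speed=.1);a=status.state();print(a["ft_force"],a["gripper_width"],a["time_s"])
command_gripper(.085)
r.line_to(K(0,.36),speed=.2)
r.goto(pose2(s,[-.1,.02,.44])[0],q)
w=imaging.capture("wrist");t=imaging.capture("top");sc=imaging.capture("scene")
for n,p,f in(("w",w,1),("t",t,0),("s",sc,0)):
    for d in imaging.outline_of("isolator_knob",p)[:1]:
        print(n,d["conf"],d["uv"],[proj(p,K(.1*np.sin(z),.165+.1*np.cos(z)),f)[0].round(1).tolist() for z in(-.62,0,.62)])
cv2.imwrite("pics/lev.png",np.hstack([cv2.resize(w["pixels"][150:350,250:450],(400,400)),cv2.resize(sc["pixels"][145:225,330:410],(400,400))]))
print(status.state()["time_s"])
```

```text
[0.57539813 0.11310738 0.06117584] [[0.2, -0.0], [-0.1, -0.3], [0.9, -0.2], [-0.3, 1.2], [-0.2, 0.1], [-0.3, 0.1], [0.4, -0.0], [-0.6, -0.8]]
[[ 0.5312  0.1805  0.231 ]
 [ 0.5282  0.2294  0.213 ]
 [ 0.5398  0.0408  0.231 ]
 [ 0.5285 -0.0701  0.2464]]
[ 0.16205579 -1.19846126  0.30448635] 8.1333
[-0.91381267 -0.60865546 -0.42209457]
[ 0.48422198  0.38984228 -0.24940233] 0.04415983741020997 9.5417
w 0.81 [355.5, 298.4] [[350.7, 304.0], [393.1, 310.2], [428.4, 300.0]]
t 0.7 [292.1, 181.6] [[289.9, 184.8], [291.2, 158.9], [293.2, 138.2]]
s 0.63 [363.5, 170.3] [[359.6, 165.9], [370.7, 174.4], [381.6, 196.1]]
11.975
```

View pics/lev.png

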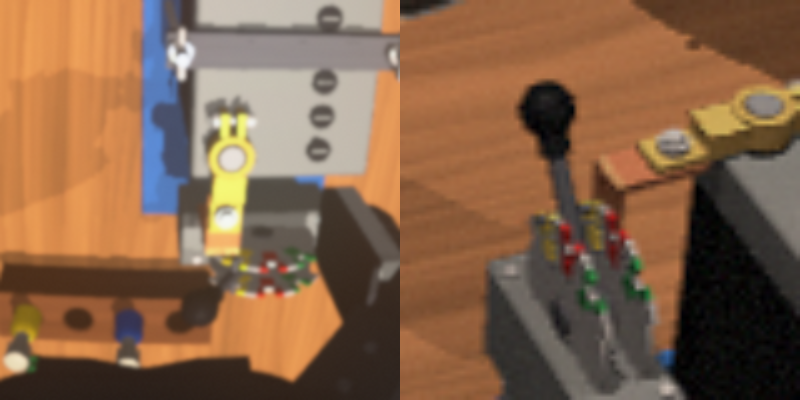

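The picture shows the lever still in the yellow notch: scene knob at (359.6,165.6), which matches -0.62. The pads were too high and passed over the ball. I'll retry about 17 mm lower, still clear of the quadrants, and check before releasing.

Run:
```python
from h import *
from cell import *
s=np.load("s.npy");q=down(s[2]+np.pi/2)
K=lambda x,z:pose2(s,[x,-.18,z])[0]
r.goto(K(-.058,.33),q)
r.line_to(K(-.058,.212),speed=.15)
def rep(n):
    a=status.state();print(n,np.round(a["ft_force"],1),round(a["gripper_width"],4),round(a["grasp_force"],1),round(a["time_s"],2),((np.array(a["tcp_pos"])-s[[0,1,1]]*[1,1,0])).round(4))
rep("down");command_gripper(.040);rep("closed")
for x in(-.045,-.032,-.018,.001):
    r.line_to(K(x,.165+.0+np.sqrt(.01-x*x)-.034),speed=.08);rep(x)
r.pause(.2)
sc=imaging.capture("scene")
for d in imaging.outline_of("isolator_knob",sc)[:1]:print(d["uv"],d["conf"])
cv2.imwrite("pics/lev2.png",cv2.resize(sc["pixels"][125:225,310:430],(720,600)))
```

```text
down [ 0.4  0.1 -0.3] 0.0852 0.0 13.83 [-0.0462 -0.1827  0.213 ]
closed [-0.6  0.7 -0.6] 0.0398 0.0 14.34 [-0.0469 -0.1832  0.2121]
-0.045 [-8.6 -1.6  5.8] 0.04 4.2 14.68 [-0.0356 -0.1827  0.2202]
-0.032 [-0.4 -0.7 -0.7] 0.0402 0.0 15.01 [-0.0206 -0.1815  0.2258]
-0.018 [-0.3 -1.  -0.6] 0.0398 0.0 15.34 [-0.0068 -0.1806  0.2292]
0.001 [0.3 0.2 0.2] 0.0399 0.0 15.73 [ 0.0119 -0.1794  0.2308]
[368.8, 177.2] 0.52
```

View pics/lev2.png

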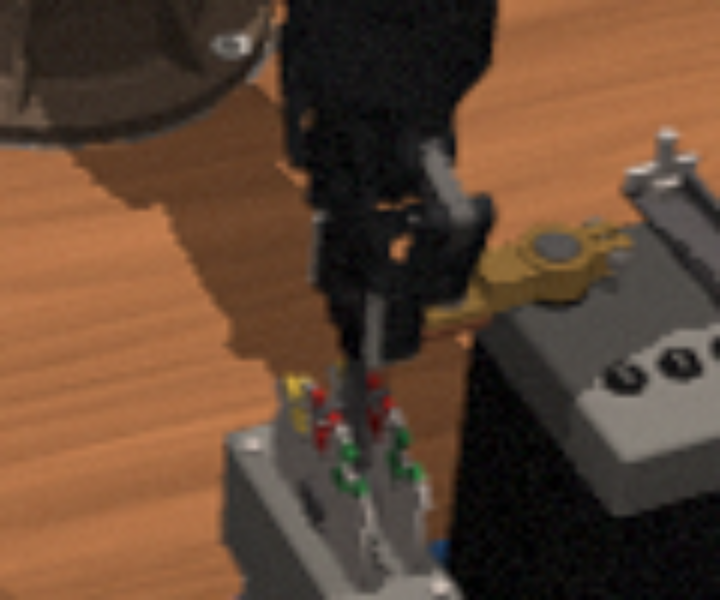

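The rod stands at the red marks with no force on the tool. I'll release, rise, verify, and go look at the clamp.

Run:
```python
from h import *
from cell import *
import pickle
s=np.load("s.npy");q=down(s[2]+np.pi/2)
K=lambda x,z:pose2(s,[x,-.18,z])[0]
command_gripper(.085)
r.line_to(K(0,.34),speed=.2)
q2=down(np.pi/2)
r.goto([.506,-.34,.26],q2)
sc=imaging.capture("scene");a=imaging.capture("wrist")
r.line_to([.506,-.40,.20],speed=.2);b=imaging.capture("wrist")
pickle.dump((a,b),open("cl.pkl","wb"))
for d in imaging.outline_of("isolator_knob",sc)[:1]:print("knob",d["uv"],[proj(sc,K(.1*np.sin(z),.165+.1*np.cos(z)))[0].round(1).tolist() for z in(-.62,0,.62)])
for p in(a,b):
    for d in imaging.outline_of("clamp",p)[:4]:print(d["conf"],d["uv"],d["region"].sum(),p["pixels"][d["region"]].mean(0).round())
print(status.state()["time_s"])
A=np.vstack([cv2.resize(sc["pixels"][145:225,330:410],(290,290)),cv2.resize(sc["pixels"][240:280,200:260],(290,290))])
cv2.imwrite("pics/v.png",np.hstack([A,np.vstack([cv2.resize(x["pixels"][100:330,150:490],(400,290),interpolation=cv2.INTER_CUBIC) for x in(a,b)])]))
```

```text
knob [369.3, 175.8] [[359.6, 165.9], [370.7, 174.4], [381.6, 196.1]]
0.94 [319.7, 203.6] 1085 [ 90. 190. 210.]
0.89 [325.9, 282.8] 929 [175. 112. 105.]
0.62 [257.4, 239.9] 872 [166. 105.  97.]
0.81 [244.5, 212.2] 1114 [180. 110.  94.]
0.66 [328.3, 271.7] 1242 [180. 112.  99.]
0.57 [324.7, 167.1] 1436 [ 94. 200. 214.]
19.25
```

View pics/v.png

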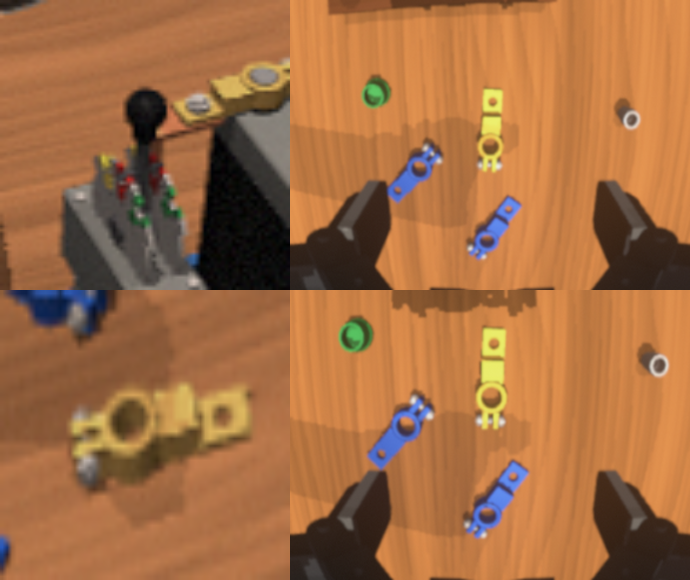

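Top left shows the lever upright at the red marks, knob at (369–370,175), matching angle 0. The brass clamp is in wrist view a with its bore at (320,216.6) and lug hole at (322.5,180.9), and in view b with its bore at (320.8,185.7) and hole at (323.4,142).

Run:
```python
from h import *
from cell import *
import pickle
a,b=pickle.load(open("cl.pkl","rb"));s=np.load("s.npy")
B=np.array([0,0,.018]);L=np.array([.049,0,.005])
U={0:((320,216.6),(322.5,180.9)),1:((320.8,185.7),(323.4,142))}
for i,n in enumerate("BL"):print(n,tri([(a,U[0][i],1),(b,U[1][i],1)]))
c,e=fit([(p,U[k][i],X,1) for k,p in((0,a),(1,b)) for i,X in enumerate((B,L))],[.506,-.42,1.57]);print(c,e.tolist())
# colour check: main axis of the yellow pixels on the plane
for p in(a,b):
    h=cv2.cvtColor(p["pixels"],cv2.COLOR_BGR2HSV);m=(cv2.inRange(h,(22,110,90),(35,255,255))).astype(np.uint8)
    n,l,st,ce=cv2.connectedComponentsWithStats(m);k=1+st[1:,4].argmax();ys,xs=np.nonzero(l==k)
    P=np.array([onplane(p,u,.012,1)[:2] for u in np.c_[xs,ys]]);v=np.linalg.svd(P-P.mean(0),full_matrices=False)[2][0]
    t=(P-c[:2])@[np.cos(c[2]),np.sin(c[2])];print(len(P),"axis",np.arctan2(v[1],v[0])%np.pi,"extent",t.min(),t.max(),"lat",((P-c[:2])@[-np.sin(c[2]),np.cos(c[2])]).mean())
ok=abs(c[2]-1.57)<.4
q=down(c[2]);g=pose2(c,[.025,0,0])[0]
if ok and np.abs(e).max()<4:
    command_gripper(.055)
    r.goto([g[0],g[1],.12],q);r.line_to([g[0],g[1],.03],speed=.15);r.line_to([g[0],g[1],.003],speed=.06)
    x=status.state();print(x["ft_force"],x["tcp_pos"],g)
    command_gripper(.0);x=status.state();print("grip",x["gripper_width"],x["grasp_force"],x["time_s"],x["ft_force"])
    np.save("c.npy",c)
```

```text
B (array([ 0.50598033, -0.42038003,  0.01719832]), np.float64(0.07062823777516769))
L (array([ 0.50902469, -0.36972903,  0.01196919]), np.float64(0.2283653704033668))
[ 0.50599034 -0.41997256  1.50800337] [[-0.1, -0.1], [-0.2, -0.3], [0.1, -0.2], [0.2, 0.4]]
1633 axis 0.9413666960121532 extent -0.5266653584318254 -0.29794471197274486 lat 0.31234147609424545
1660 axis 0.9297461826533944 extent -0.5101173132204143 -0.2943895821651624 lat 0.26934820707092716
[-0.01373392  0.37020582  0.3512624 ] [ 0.50753416 -0.39485685  0.00275415] [ 0.50755913 -0.39502183  0.        ]
grip 0.00021315831762334193 0.0 21.9917 [ 0.05622928 -0.26632696 -0.44533271]
```

The fingers shut on nothing, so I'll look.

Run:
```python
from h import *
from cell import *
w=imaging.capture("wrist");sc=imaging.capture("scene");x=status.state();print(x["tcp_pos"],x["gripper_width"],x["ft_force"])
print(proj(sc,x["tcp_pos"]),proj(w,x["tcp_pos"],1))
for d in imaging.outline_of("clamp",sc):print(d["conf"],d["uv"],sc["pixels"][d["region"]].mean(0).round())
cv2.imwrite("pics/g.png",np.hstack([cv2.resize(w["pixels"][60:340,180:460],(400,400)),cv2.resize(sc["pixels"][210:310,180:280],(400,400))]))
```

```text
[ 0.50756388 -0.39502338  0.00302295] 9.56374390295169e-05 [-0.02595311  0.48772378  0.13961562]
[[236.72169965 258.2336533 ]] [[321.66920592 229.92375035]]
0.82 [179.6, 268.8] [129.  76.  57.]
0.6 [206.5, 235.3] [116.  65.  44.]
0.52 [230.9, 257.0] [ 56.  99. 131.]
0.32 [369.8, 180.4] [33. 38. 49.]
```

View pics/g.png

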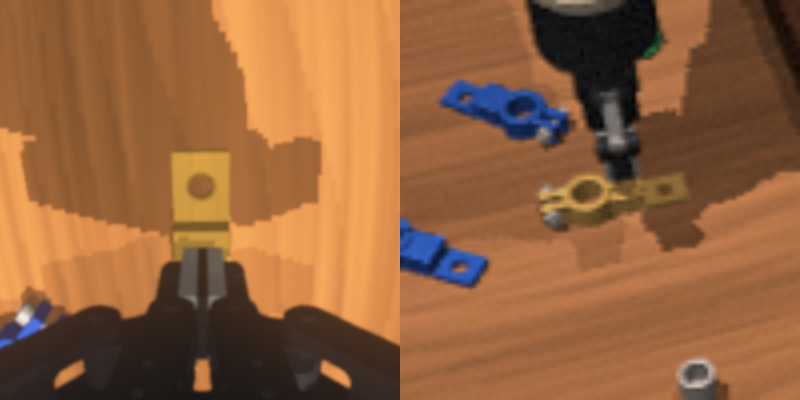

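The closed fingers sit just above the clamp's neck, so the real tips stand higher than the reported TCP. I'll estimate the offset from both images, then go lower in guarded steps.

Run:
```python
from h import *
from cell import *
w=imaging.capture("wrist");sc=imaging.capture("scene");p=np.array(status.state()["tcp_pos"])
for h in(0,.008,.013,.018,.023):print(h,proj(w,p+[0,0,h],1)[0].round(1),proj(sc,p+[0,0,h])[0].round(1))
c=np.load("c.npy");g=pose2(c,[.025,0,0])[0]
f0=np.array(status.state()["ft_force"])
command_gripper(.055)
for z in(-.003,-.007,-.010,-.0125):
    try:r.line_to([g[0],g[1],z],speed=.04)
    except r.MotionError as e:print("err",e);break
    x=status.state();f=np.array(x["ft_force"])-f0;print(z,f.round(1),x["tcp_pos"][2])
    if abs(f[2])>4:break
command_gripper(0.);x=status.state();print("grip",x["gripper_width"],x["grasp_force"],x["time_s"],np.array(x["ft_force"])-f0)
```

```text
0 [321.7 230. ] [236.7 258.2]
0.008 [321.7 235.6] [236.4 256.2]
0.013 [321.7 239.3] [236.1 255. ]
0.018 [321.7 243.2] [235.9 253.7]
0.023 [321.7 247.4] [235.7 252.5]
-0.003 [ 0.3 -0.3 -0.8] -0.003519591368362579
-0.007 [ 0.3 -0.7 -0.6] -0.007333679384832065
-0.01 [ 0.4 -0.7 -0.9] -0.010225750580407561
-0.0125 [ 1.  -0.1 -2. ] -0.012697278983053076
grip 0.019094822733733866 58.680487275123596 24.275 [-1.23097691 -0.23560335  4.5430692 ]
```

Gripped at 58 N. Now lift, carry high, and hover above the post to verify.

Run:
```python
from h import *
from cell import *
c=np.load("c.npy");s=np.load("s.npy");g=pose2(c,[.025,0,0])[0]
r.line_to([g[0],g[1],.03],speed=.08);r.line_to([g[0],g[1],.40],speed=.25)
x=status.state();print(x["gripper_width"],x["grasp_force"],x["time_s"])
q=down(s[2]+np.pi/2);T=pose2(s,[-.04,.07+.025,0])[0]
r.line_to([T[0],T[1],.40],speed=.25,orientation=q)
r.line_to([T[0],T[1],.29],speed=.15)
x=status.state();print(x["gripper_width"],x["grasp_force"],x["time_s"],x["tcp_pos"],x["ft_force"])
w=imaging.capture("wrist");sc=imaging.capture("scene");t=imaging.capture("top")
import pickle;pickle.dump((w,sc,t,x),open("hov.pkl","wb"))
zb=x["tcp_pos"][2]+.0125
C=[s[0],s[1],s[2]]
for n,X in dict(bore=(-.04,.07,zb+.018),lug=(-.04,.119,zb+.005),lugend=(-.04,.133,zb+.005),ear=(-.04,.039,zb+.009),post=(-.04,.07,.231),bar=(-.04,.119,.213)).items():
    print(n,[proj(p,pose2(s,X),f)[0].round(1).tolist() for p,f in((w,1),(sc,0),(t,0))])
cv2.imwrite("pics/hov.png",np.hstack([cv2.resize(w["pixels"][100:260,240:400],(400,400),interpolation=cv2.INTER_CUBIC),cv2.resize(sc["pixels"][105:185,410:490],(400,400),interpolation=cv2.INTER_CUBIC)]))
```

```text
0.019152504055800434 58.788562417030334 26.5917
0.019124654271529713 58.79602074623108 30.025 [0.53003756 0.20584337 0.29094978] [ 0.49193818  0.15933816 -1.64941198]
bore [[321.1, 295.9], [458.3, 121.5], [176.6, 162.1]]
lug [[321.1, 200.5], [474.4, 121.7], [156.5, 162.6]]
lugend [[321.2, 173.4], [479.2, 120.4], [150.3, 162.2]]
ear [[321.0, 328.3], [446.6, 127.4], [191.5, 164.0]]
post [[321.0, 229.9], [451.8, 151.4], [186.9, 173.3]]
bar [[321.1, 164.7], [466.8, 152.6], [168.7, 174.2]]
```

View pics/hov.png

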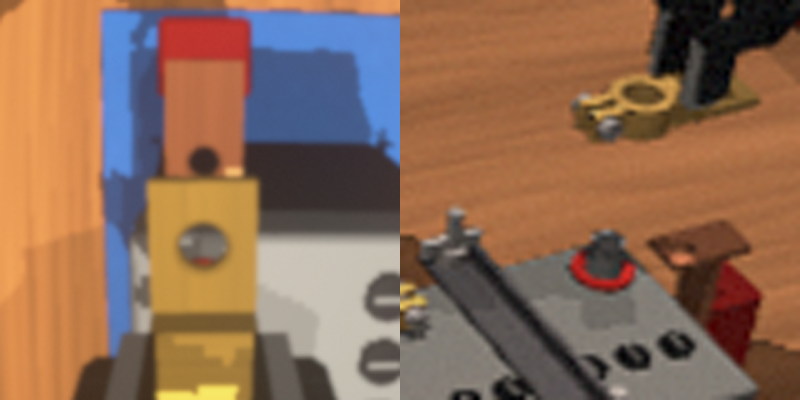

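The hover view shows the clamp level and aligned. The lug hole is at wrist (321.2,198), predicted (321.1,200.5), which puts the clamp about 1 mm too far along +y. The bar hole is at (321.6,164), predicted (321.1,164.7). I'll descend with a 0.8 mm correction and check numerically, since my picture views are used up.

Run:
```python
from h import *
from cell import *
import pickle
s=np.load("s.npy");T=pose2(s,[-.04,.095-.0012,0])[0]
r.line_to([T[0],T[1],.245],speed=.08);r.line_to([T[0],T[1],.2288],speed=.04);r.pause(.3)
x=status.state();print(x["time_s"],x["ft_force"],x["gripper_width"],np.array(x["tcp_pos"]),T,np.abs(x["joint_velocities"]).max())
w=imaging.capture("wrist");sc=imaging.capture("scene");t=imaging.capture("top")
zb=x["tcp_pos"][2]+.0127;tool=pose2([0,0,-s[2]],np.array(x["tcp_pos"])-[s[0],s[1],0])[0];print("tcp in stand",tool)
yb=tool[1]-.025
for n,X in dict(bore=(tool[0],yb,zb+.018),lug=(tool[0],yb+.049,zb+.005),lugend=(tool[0],yb+.063,zb+.005),ear=(tool[0],yb-.031,zb+.009),post=(-.04,.07,.231),bar=(-.04,.119,.213)).items():
    print(n,[proj(p,pose2(s,X),f)[0].round(1).tolist() for p,f in((w,1),(sc,0),(t,0))])
for n,p in(("w",w),("s",sc),("t",t)):
    h=cv2.cvtColor(p["pixels"],cv2.COLOR_BGR2HSV)
    m=cv2.inRange(h,(19,100,50),(35,255,255))
    k,l,st,ce=cv2.connectedComponentsWithStats(m)
    for i in np.argsort(-st[1:,4])[:6]+1:print(n,st[i],ce[i].round(1))
# hole in lug: contour holes of the mask near the prediction
lp=proj(w,pose2(s,(tool[0],yb+.049,zb+.005)),1)[0];u,v=lp.round().astype(int)
H=cv2.cvtColor(w["pixels"],cv2.COLOR_BGR2HSV);m=cv2.inRange(H,(19,100,50),(35,255,255))
cs,hi=cv2.findContours(m,cv2.RETR_CCOMP,cv2.CHAIN_APPROX_NONE)
for k,cc in enumerate(cs):
    if hi[0][k][3]>=0 and cv2.contourArea(cc)>60:print("hole",cv2.minEnclosingCircle(cc),cv2.boundingRect(cc))
print("\n".join(" ".join(f"{a:3d}" for a in row) for row in w["pixels"][v-22:v+22:2,u-14:u+15:2,2]))
```

```text
31.75 [ 0.27575496  0.18942458 -2.39792232] 0.019064110067818087 [0.52985873 0.20432184 0.22897564] [0.52973824 0.2042864  0.        ] 0.001767959789199405
tcp in stand [-0.03987757  0.093828    0.22897564]
bore [[321.8, 295.7], [453.4, 142.3], [184.3, 169.9]]
lug [[322.0, 200.1], [469.0, 142.2], [165.1, 170.3]]
lugend [[322.0, 173.0], [473.7, 140.9], [159.3, 169.9]]
ear [[321.7, 328.1], [442.1, 148.1], [198.4, 171.7]]
post [[321.6, 267.2], [451.8, 151.4], [186.9, 173.3]]
bar [[321.7, 181.6], [466.8, 152.6], [168.7, 174.2]]
w [ 298  232   47  102 2855] [321.6 277.4]
w [ 300  173   43   54 1472] [321.9 202.2]
w [325 297   9   5  19] [329.  299.5]
w [331 294   4   4   6] [332.5 295.3]
w [323 295   3   3   4] [324. 296.]
w [335 296   2   2   4] [335.5 296.5]
s [  62  176   48   65 2590] [ 85.7 208.4]
s [241  29  10  32 207] [245.9  44.5]
s [275 186  12  15 128] [280.6 193.4]
s [388 162  27  10 117] [400.2 166.8]
s [597 130  34  26 105] [616.7 144. ]
s [585  39  43  26  85] [605.4  52.1]
t [ 515  316   53   71 3435] [541.5 350.1]
t [233 171  40  14 296] [252.5 178.3]
t [341 263  12  11  
[... 897 characters left out ...]
 174 164 153 154 154 151 150 179 202 204
205 172 142 165 170 149 146 149 150 150 144 145 179 202 204
206 185 146 131 121 112 112 114 115 118 125 154 186 202 205
207 196 169 136 107  92  88  88  94 107 136 175 195 202 204
208 205 189 173 150 127 119 118 127 149 172 193 201 202 204
209 207 202 193 186 175 167 165 175 187 196 202 203 203 203
208 208 204 203 204 202 198 197 202 204 206 205 203 202 203
208 207 205 204 209 211 208 208 209 208 206 205 203 202 203
207 206 204 205 209 211 209 209 209 208 206 205 204 202 203
207 206 205 204 209 210 209 209 209 207 206 204 203 201 203
207 207 204 204 209 210 208 209 209 208 206 204 203 202 203
207 206 204 203 209 210 209 209 209 207 204 204 203 201 203
```

Run:
```python
from cell import *
print(ticket.close_job())
```

```text
the job is handed in; nothing more can be done
None
```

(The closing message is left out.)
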